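# Clear the tube furnace's lid and hold it open at 40 degrees

## Robot

A 6-joint arm with a two-finger parallel gripper is mounted at the origin on the work surface. World frame = base frame: x ahead of the robot, y to its left, z up, the work surface at z = 0. Lengths are in mm, angles in rad, forces in N, time in s.
With the tool pointing down it reaches from about 200 to 875 mm from the base axis. Payload 3.4 kg.
Tool frame: the origin (TCP) lies between the finger pads; the fingertips stand 25 mm ahead of it and the grasp point (between the pads) lies 6 mm ahead of it (manip.tcp_to_tips is the distance from the TCP to the fingertips, in mm); y points along the fingers, z is the direction in which the jaws open and shut, and the axes are right-handed (so a half turn about y gives the same grasp; the last joint's range is limited). The gripper opens to 94 mm and grips with 3 to 60 N. Pads are 16 mm wide; open, the fingers measure 119 mm over their backs; the gripper's body (75 mm by 177 mm) begins 78 mm behind the grasp point.
Start: joints at [-1.232, 0.276, 1.505, -0, 1.361, -0.121], TCP at [255.172, -515.318, 200.993] pointing down, gripper open.
Joint ranges: [-2.89, 2.89], [-0.75, 2.08], [0.22, 2.7], [-1.18, 4.32], [0.11, 2.71], [-2.7, 2.7]. Speed limits (rad/s): [2.57, 2.57, 3.14, 3.14, 3.14, 3.14].

## Interface

Orientations are given as a 3x3 rotation matrix whose columns are the frame's x, y, z axes.
In Python, from cell import manip, capture, camera_model, recognise, regions_of, pinpoint gives the robot as it stands. The module is installed in compiled form; this text tells all that it offers.
- The arm moves only by the tool step_arm, never from a script. Its argument "moves" is a list of rows, each a list of 3 entries, a list of its own where there are three numbers: the finger opening in cm, from 0 to 9.4, then the shift along the tool's x, y, z in cm, then the turn, a rotation vector about the tool's x, y, z in rad. In form: [[jaw, [x, y, z], [rx, ry, rz]], ...]. A call has 1 to 8 rows; each row is the pose to reach, as a shift and turn from the pose commanded when the call began, along the tool's axes at that moment; what a row does not reach only later rows make up. A row lasts 1/12 s, in which the tool goes at most 41.7 mm and 7.16 degrees, less where a joint would pass 70% of its speed; a pose out of reach is approached as far as the arm can. A call with a gripper value outside its range is refused whole. The fingers move at their own pace and stop on an object; "newtons" is the grip in N (left out, the last holds). Time passes only in rows, so rows that repeat a pose let the fingers close. It gives the time, the measured TCP pose, the force and the opening at its end, in the units of the state.
- manip.sense(): the state, without advancing time (a new reading comes with each control period).
- capture(name): name is "side" or "top" or "wrist"; returns the picture (400x640x3 uint8, red, green, blue); there is no depth.
- camera_model(name): a dict with "camera_matrix" (3x3 intrinsics, pixels), "dist_coeffs" ([k1, k2, p1, p2, k3] as OpenCV has them; the pictures are not rectified), "position" and "attitude" of the camera in the world; the wrist camera has in their place "tool_from_camera" (4x4, takes a point from camera to tool coordinates, whose origin is the TCP and whose axes are the tool frame's). Camera axes: x right, y down, z forward; pixel columns grow to the right and rows downward; lengths in mm; the calibration is good to about 2 mm. A picture is of the moment at which its call begins: read the wrist's pose just before it. camera_model takes no time and is no camera call.
- manip.close_job(): hands the job in, once; it reports no verdict.
Trained networks look in the newest picture that a camera, given by its name, has taken for a name from the list of things; names that differ only in an ending like _2 or _b are one class to them, and where a whole thing is asked for, a point or a joint stands for the part that bears it (a point fixed in the world has none). Each returns a list of dicts, best first, with "p" (0 to 1); they miss things now and then, are a little off and sometimes report something else, mostly with a low value. They report only what shows in the picture. A call takes as long as a camera call. They do not tell look-alikes from the thing itself.
- recognise(camera, label): "at" ([x, y, z] in mm, in world coordinates, good to about 4 mm: the middle of the surface that is visible of it).
- regions_of(camera, label): "region" (400x640 bool, what is visible of it).
- pinpoint(camera, label): "at" ([x, y, z] in mm, in world coordinates, good to about 4 mm: a listed point, or the origin of a listed thing).
The state is a dict: "time_s": time; "qpos": joint angles; "joint_velocities": joint speeds; "tau": joint torques, N m; "eef_pos": TCP position; "tool_rot": TCP orientation; "ft_force": force on the tool from outside, world axes, zero at the start; "wrist_torque": the same for the moment, N m; "gripper_width": opening from 0.0 (shut) to 1.0 (fully open).
Only numpy, scipy, OpenCV 4.12 (cv2) and the standard library are available. Lean on these libraries where they do the work, as an engineer would, in place of code of your own. Each camera call takes 0.05 s, during which the arm holds its last target. There are 200 camera calls.

## Task

Get the split tube furnace open for me so that I can reach its tube: first take the slide basket off the lid and hang it by its handle on the retort stand's hook, keeping it upright, and let go of it. Then lift the lid by its bar handle until it stands open at 40 degrees and finish while still holding it there, because nothing props it and it falls shut when let go. Leave everything else on the bench where it is.

Things in the scene. Friction and masses are not known exactly. Their poses are not given: they have to be found in the camera images.
- furnace: white split tube furnace, fixed: 190 mm deep (x), 260 long (y), 180 tall; a 25 mm tube lies in it along y, sticking out to 263 mm either side of centre, 107 mm up. Origin under its centre, z up; x points from the front (robot's side: lid handle, undone latch) to the back. The lid is all above the split at 107 mm; its level top (120 in x, 260 in y) is 180 mm up
- lid (a joint): opening angle of the furnace lid, rad: 0 shut, growing as the front of the lid rises, hard stop at 1.1; 40 degrees is 0.698. The lid weighs 0.65 to 0.95 kg, its hinge is nearly free and it falls shut from any angle when let go; lifting takes about 4 N at the handle
- lid_handle (a point): middle of the lid's handle, a round bar 12 mm thick, 136 mm long, along the furnace's y, on two posts 56 mm either side of the middle. It stands 45 mm off the lid's front shoulder, a 45 degree slope looking up and to the front: pinch it across the bar from above or tilted to the front. Moves with the lid; shut, it is 110 mm in front of the furnace's centre and 194 mm up
- lid_hinge (a point): middle of the lid's hinge axis, which runs along the furnace's y: 103 mm behind the furnace's centre, 107 mm up. With the lid shut the handle's middle is 212 mm in front of and 87 mm above this point; opening turns it up and back about this axis
- basket: round steel wire basket of glass slides on the lid: 47 mm wide, 45 tall, 0.1 to 0.2 kg. Handle: fixed strap 10 mm wide (x), 3 thick, arched in its y-z plane: two upright legs, 52 mm over their outer faces, 46 between, straight up to 100 mm, then sloping in to a level crown, underside 118 and top 121 mm. Grip the legs' outer faces from above 60 to 100 mm up. Origin under its centre, z up
- basket_loop (a point): middle of the underside of the basket handle's crown, 118 mm above the basket's underside: this rests on the hook
- hookstand: retort stand, fixed: base plate 160 x 100 x 14 mm, a 12 mm rod 262 mm tall standing 45 mm behind the base's centre (+x), and a level hook of 8 mm round bar that points along the stand's -x. Origin under the base's centre, z up. It stands to the left or to the right, in front of the furnace's tube ends
- hook_seat (a point): point on top of the hook's level arm where the basket should hang: 240 mm up, 75 mm from the rod's axis and 30 mm behind the upturned tip; the level arm is free from about 50 mm behind this point to 18 mm in front of it
- hook_tip (a point): top of the hook's upturned tip, 262 mm up, 22 mm above the arm's upper side: to hang the basket its crown passes above this tip and its rim below the arm, whose underside is 232 mm up
- bubbler: glass gas-washing bottle, 68 mm diameter, 185 mm tall, with two short side arms; bystander, origin under its centre; it stands on the side of the furnace where the retort stand is not
- boattray: shallow steel tray 140 x 100 x 22 mm with three white ceramic boats in it; bystander, origin under its centre
- spanner: flat spanner 150 mm long lying on the bench; bystander, origin under its middle
- clamp: aluminium flange clamp ring, 52 mm diameter, 14 mm tall; bystander, origin under its centre
- washbottle: white plastic wash bottle, 68 mm diameter, 190 mm tall; bystander, origin under its centre
- jar: amber glass jar, 72 mm diameter, 110 mm tall; bystander, origin under its centre
- beaker: glass beaker, 70 mm diameter, 85 mm tall; bystander, origin under its centre
Things that resemble listed ones, but are neither listed nor needed, are in the scene too. Leave any green look-alike of the basket alone.

How it is judged (in metres and radians):
On the way, in this order (a step that is already met when the one before it is completed fails the run):
1. the basket hangs by its handle on the hook, let go, while the lid is still shut (contact force between basket and hookstand above 0.5 N and contact force between the fingers and basket below 0.05 N and height (world z) of basket above 0.08 m and horizontal distance between basket_loop and hook_seat below 0.045 m and z of basket_loop in the frame of hook_seat between -0.02 and 0.02 m and angle between basket's own z axis and vertical below 0.35 rad and value of joint lid below 0.1 rad), for 0.3 s.
2. the lid is held open at about 40 degrees by the fingers (value of joint lid between 0.593 and 0.803 rad and velocity of joint lid between -0.1 and 0.1 rad/s and contact force between the fingers and furnace above 1 N), for 0.3 s.
At the end, for the whole second after the job is handed in: The lid stands still at 40 degrees (34 to 46), the fingers bearing on it with over 1 N; the basket hangs let go by its handle on the hook, base over 80 mm above the bench, crown within 45 mm of the seat point sideways and 20 mm in height, leaning under 20 degrees, hardly swinging (all of step 2 and contact force between basket and hookstand above 0.5 N and contact force between the fingers and basket below 0.05 N and height (world z) of basket above 0.08 m and horizontal distance between basket_loop and hook_seat below 0.045 m and z of basket_loop in the frame of hook_seat between -0.02 and 0.02 m and angle between basket's own z axis and vertical below 0.35 rad and linear speed of basket below 0.15 m/s); the arm keeps its last pose, push and grip.
It fails at once if the basket is tipped by more than 40 degrees (angle between basket's own z axis and vertical above 0.7 rad).
It fails at once if a bystander is pushed by more than 40 mm (distance of any of bubbler, boattray, spanner, clamp, washbottle, jar, beaker from where it was at the start of the episode above 0.04 m).
It also fails if it takes over 64 s, if anything falls off the work surface, if the arm or the gripper's body presses on something with over 40 N, if the wrist force passes 120 N, or if a joint passes its speed limit or range.

## Working session

There is one attempt and no reset: what is moved stays moved. The work goes in short steps, Python scripts to look and compute and a tool call to move; the robot and the scene stay as the last step left them, time stands still between calls to the robot, and variables do not carry over. Pictures are saved under pics/ and viewed, about 8 in all and at most 12, crops included, and the job is handed in when it is done.

Besides the shell and the picture viewer there is one more tool, called after "Request:" by a JSON object that holds its "op" and its "data". step_arm: Moves the arm, as the interface text tells. Its arguments: {"type":"object","properties":{"moves":{"type":"array","items":{"type":"array"}},"newtons":{"type":"number"}},"required":["moves"]}

```bash
mkdir -p pics; python3 - <<'E'
from cell import *
import cv2, numpy as np
np.set_printoptions(precision=1,suppress=True)
s=manip.sense();print(s['time_s'],s['eef_pos'],s['tool_rot'])
for c in ('side','top'):
    im=capture(c); cv2.imwrite(f'pics/{c}0.png',im[:,:,::-1])
    for l in ['basket','basket_loop','hook_seat','hook_tip','hookstand','lid_handle','lid_hinge','furnace','bubbler','washbottle','jar','beaker','boattray','spanner','clamp']:
        print(c,l,[(round(d['p'],2),np.array(d['at'])) for d in pinpoint(c,l)][:3])
print(manip.sense()['time_s'], camera_model('side'),camera_model('top'))
E
```

```text
0.0 [ 255.  -514.8  200.1] [[-0.9 -0.   0.4]
 [-0.4  0.  -0.9]
 [-0.  -1.  -0. ]]
side basket [(0.97, array([744.2, 166.5,   1.7])), (0.91, array([644.1, -79. , 181.9])), (0.84, array([ 540.6, -228.8,    1.5]))]
side basket_loop [(0.84, array([741.3, 166.9, 119.9])), (0.84, array([ 351.8, -164.3,  120.9])), (0.76, array([649.2, -72.1, 298.9]))]
side hook_seat [(0.66, array([431. , 305.5, 236.4])), (0.56, array([645.6, 426.7,  -0. ]))]
side hook_tip [(0.57, array([405.2, 317.3, 263.7]))]
side hookstand [(0.84, array([461.9, 300.8,   1.2])), (0.4, array([739.2, -40.4, 102.9])), (0.39, array([404.5, 315.8, 263.4]))]
side lid_handle [(0.79, array([522.2, -28.5, 193.2]))]
side lid_hinge [(0.96, array([735.6, -37.3, 104.8]))]
side furnace [(0.63, array([ 583.6, -518. ,    0.5]))]
side bubbler [(0.82, array([ 480. , -331.2,    1.7]))]
side washbottle [(0.6, array([645.8, 428.3,  -0.5]))]
side jar [(0.96, array([ 650.6, -400.7,    3.9]))]
side beaker [(0.72, array([ 580. , -520.4,    5.2])), (0.37, array([461.9, 302.5,   2. ]))]
side boattray [(0.82, array([380.4, 134.3,  -1.8]))]
side spann
[... 938 characters left out ...]
.5,  -0.2])), (0.54, array([383.1, 132.9,   4.1]))]
top clamp [(0.61, array([ 446.7, -164.5,   -5.9]))]
1.6 {'camera_matrix': array([[463.9,   0. , 320. ],
       [  0. , 463.9, 203.3],
       [  0. ,   0. ,   1. ]]), 'dist_coeffs': array([-0.,  0.,  0.,  0.,  0.]), 'position': array([ 268. ,  715.2, 1103.6]), 'attitude': array([[-0.9, -0.3,  0.3],
       [-0.4,  0.7, -0.6],
       [ 0. , -0.7, -0.7]])} {'camera_matrix': array([[498.9,   0. , 323.3],
       [  0. , 498.9, 196.5],
       [  0. ,   0. ,   1. ]]), 'dist_coeffs': array([0., 0., 0., 0., 0.]), 'position': array([ 279.8,  -35.6, 1869.4]), 'attitude': array([[ 0. , -1. ,  0.2],
       [-1. , -0. ,  0. ],
       [-0. , -0.2, -1. ]])}
```

View pics/side0.png

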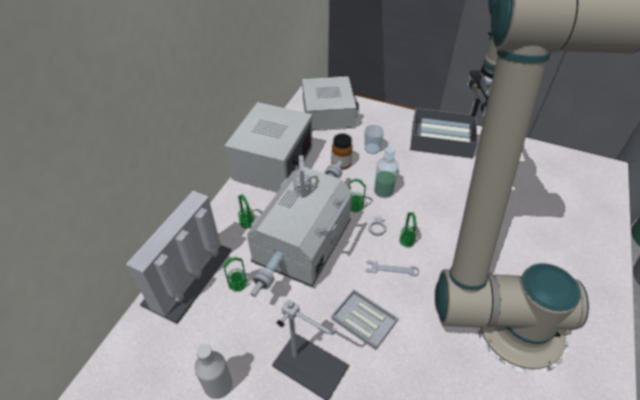

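View pics/top0.png

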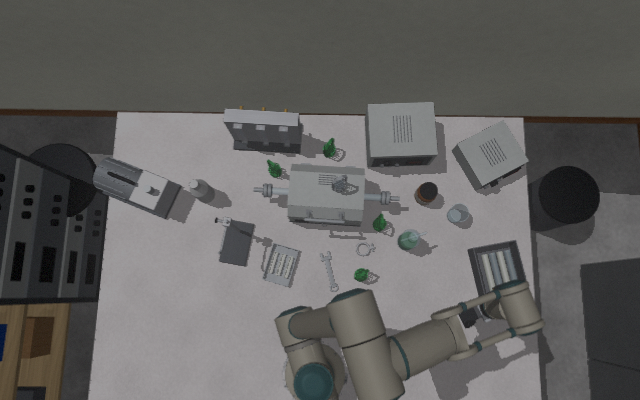

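Side picture: the steel (grey) basket stands on the lid at about (303,178); green look-alikes are at (245,212), (235,275), (357,195) and (408,232) on the bench. Top picture: the steel basket is at (345,185), hook and stand at (222,220)–(237,243), lid handle at (327,218). Only the one on the lid fits the description. I'll confirm it with a wrist view.

```bash
cat > h.py <<'E'
from cell import *
import cv2, numpy as np
from scipy.spatial.transform import Rotation as Ro
np.set_printoptions(precision=3,suppress=True)
def frame(jaw_az, tilt=0.0, about=None):
    """tool axes: y=approach (down, tilted), z=jaw at azimuth jaw_az (deg)"""
    a=np.radians(jaw_az); z=np.array([np.cos(a),np.sin(a),0]); y=np.array([0,0,-1.])
    R=np.column_stack([np.cross(y,z),y,z])
    if tilt: R=Ro.from_rotvec(np.radians(tilt)*np.array(about)).as_matrix()@R
    return R
def go(pos,R):
    "shift (cm) and turn in present tool axes to bring TCP to pos,R"
    s=manip.sense(); T=np.array(s['tool_rot']); p=np.array(s['eef_pos'])
    sh=T.T@(np.array(pos)-p)/10; rv=Ro.from_matrix(T.T@R).as_rotvec()
    print('t',s['time_s'],'eef',p,'shift',sh,'turn',rv,'rows>=',np.linalg.norm(sh)/4.17,np.degrees(np.linalg.norm(rv))/7.16)
def proj(name,X):
    m=camera_model(name)
    R,c=np.array(m['attitude']),np.array(m['position'])
    X=np.atleast_2d(X); q=cv2.projectPoints(X.astype(float),cv2.Rodrigues(R.T)[0],-R.T@c,m['camera_matrix'],m['dist_coeffs'])[0]
    return q.reshape(-1,2)
E
python3 - <<'E'
from h import *
m=camera_model('wrist');print(m)
print(manip.sense()['tool_rot'])
go([590,-70,450],frame(-90)); go([590,-70,450],frame(90))
a=cv2.imread('pics/side0.png')[150:240,240:360];b=cv2.imread('pics/top0.png')[160:230,300:400]
E
```

```text
{'camera_matrix': array([[353.456,   0.   , 316.756],
       [  0.   , 353.456, 200.12 ],
       [  0.   ,   0.   ,   1.   ]]), 'dist_coeffs': array([-0.048,  0.   ,  0.   ,  0.   ,  0.   ]), 'tool_from_camera': array([[  -0.001,    0.968,    0.252,  -73.27 ],
       [  -0.   ,   -0.252,    0.968, -184.562],
       [   1.   ,    0.001,    0.   ,   -0.118],
       [   0.   ,    0.   ,    0.   ,    1.   ]])}
[[-0.896  0.     0.444]
 [-0.444 -0.    -0.896]
 [-0.    -1.     0.   ]]
t 1.6 eef [ 255.178 -515.311  200.994] shift [-49.766 -24.902 -25.048] turn [-0.    0.46 -0.  ] rows>= 14.634431914947001 3.6791033246493643
t 1.6 eef [ 255.178 -515.311  200.994] shift [-49.766 -24.902 -25.048] turn [-0.    -2.682  0.   ] rows>= 14.634431914947001 21.4605615462852
```

Request:
{"op": "step_arm", "data": {"moves": [[9.4, [0, -4, 0], [0, 0, 0]], [9.4, [0, -8, 0], [0, 0, 0]], [9.4, [0, -12, 0], [0, 0, 0]], [9.4, [0, -16, 0], [0, 0, 0]], [9.4, [0, -20, 0], [0, 0.1, 0]], [9.4, [-2, -24, -1], [0, 0.2, 0]], [9.4, [-5.5, -25, -2.8], [0, 0.3, 0]], [9.4, [-9, -25, -4.5], [0, 0.4, 0]]]}}

```text
time_s: 2.27
eef_pos: [316.4, -436.2, 454.8]
tool_rot: [[-0.999, 0.004, 0.052], [-0.052, -0.007, -0.999], [-0.003, -1.0, 0.007]]
ft_force: [1.0, -0.2, 0.1]
gripper_width: 0.999
```

```bash
python3 -c "
from h import *
go([590,-70,450],frame(-90))"
```

```text
t 2.2667 eef [ 316.402 -436.166  454.811] shift [-29.213   0.331 -35.158] turn [-0.007  0.052 -0.003] rows>= 10.962061948471666 0.4179821477625543
```

Request:
{"op": "step_arm", "data": {"moves": [[9.4, [-2.6, 0, -3.1], [0, 0.05, 0]], [9.4, [-5.2, 0, -6.2], [0, 0.05, 0]], [9.4, [-7.8, 0, -9.3], [0, 0.05, 0]], [9.4, [-10.4, 0, -12.4], [0, 0.05, 0]], [9.4, [-13, 0, -15.5], [0, 0.05, 0]], [9.4, [-15.6, 0, -18.6], [0, 0.05, 0]], [9.4, [-18.2, 0, -21.7], [0, 0.05, 0]], [9.4, [-20.8, 0, -24.8], [0, 0.05, 0]]]}}

```text
time_s: 2.93
eef_pos: [509.4, -173.1, 451.2]
tool_rot: [[-1.0, 0.001, 0.01], [-0.01, -0.0, -1.0], [-0.001, -1.0, 0.0]]
ft_force: [0.9, -0.4, 0.8]
gripper_width: 1.0
```

Request:
{"op": "step_arm", "data": {"moves": [[9.4, [-2.8, 0, -3.2], [0, 0, 0]], [9.4, [-5.6, 0, -6.4], [0, 0, 0]], [9.4, [-7.8, 0, -9], [0, 0, 0]], [9.4, [-8.2, 0, -10], [0, 0, 0]], [9.4, [-8.2, 0, -10], [0, 0, 0]], [9.4, [-8.2, 0, -10], [0, 0, 0]]]}}

```text
time_s: 3.43
eef_pos: [589.3, -74.4, 450.8]
tool_rot: [[-1.0, -0.001, 0.01], [-0.01, -0.001, -1.0], [0.001, -1.0, 0.001]]
ft_force: [-0.5, 0.5, 0.0]
gripper_width: 1.005
```

```bash
cat >> h.py <<'E'
def wcam(s):
    m=camera_model('wrist'); T=np.eye(4);T[:3,:3]=s['tool_rot'];T[:3,3]=s['eef_pos']
    W=T@np.array(m['tool_from_camera']); return m,W
def onplane(s,uv,z):
    m,W=wcam(s); q=cv2.undistortPoints(np.array(uv,float).reshape(-1,1,2),m['camera_matrix'],m['dist_coeffs']).reshape(-1,2)
    d=np.c_[q,np.ones(len(q))]@W[:3,:3].T; c=W[:3,3]
    return c+d*((z-c[2])/d[:,2])[:,None]
E
python3 - <<'E'
from h import *
s=manip.sense();print(s['time_s'],s['eef_pos'],s['tool_rot'])
im=capture('wrist');cv2.imwrite('pics/w1.png',im[:,:,::-1])
for l in ['basket','basket_loop','lid_handle','lid_hinge','furnace']:
    print(l,[(round(d['p'],2),np.array(d['at'])) for d in pinpoint('wrist',l)][:3])
E
```

```text
3.4333 [589.296 -74.434 450.803] [[-1.    -0.001  0.01 ]
 [-0.01  -0.001 -1.   ]
 [ 0.001 -1.     0.001]]
basket [(0.92, array([ 539.7, -230.4,    0. ])), (0.82, array([737. , 164.4,   0.7])), (0.82, array([ 345.9, -160.4,    5.5]))]
basket_loop [(0.94, array([ 354.1, -163.6,  119.1])), (0.82, array([ 540.5, -225.9,  119.6])), (0.78, array([744.1, 167.7, 114.3]))]
lid_handle [(0.82, array([526.2, -30.7, 194.6]))]
lid_hinge [(0.52, array([463.1, 299.7,  -0.5]))]
furnace [(0.27, array([362.6, -44.3,  -0.9]))]
```

View pics/w1.png

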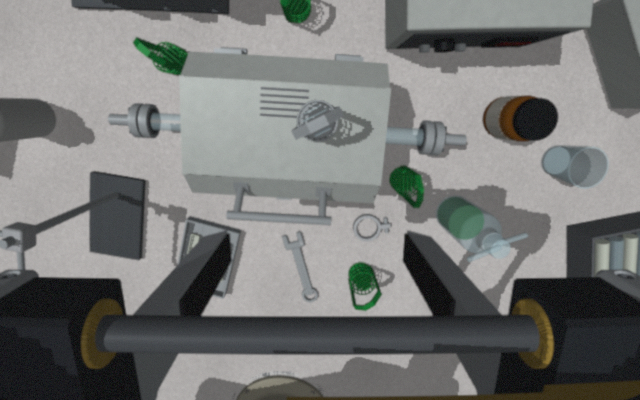

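Wrist view: the steel basket on the lid is at (317,122), with green look-alikes at (165,58), (300,10), (408,182) and (362,285) on the bench. The steel one on the lid is the one meant. The lid bar runs from (228,215) to (330,220). I'll enlarge to get the strap's orientation.

```bash
python3 - <<'E'
import cv2
im=cv2.imread('pics/w1.png')
cv2.imwrite('pics/w1c.png',cv2.resize(im[85:165,270:385],None,fx=6.5,fy=6.5,interpolation=cv2.INTER_CUBIC))
E
```

```text
(no output)
```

View pics/w1c.png

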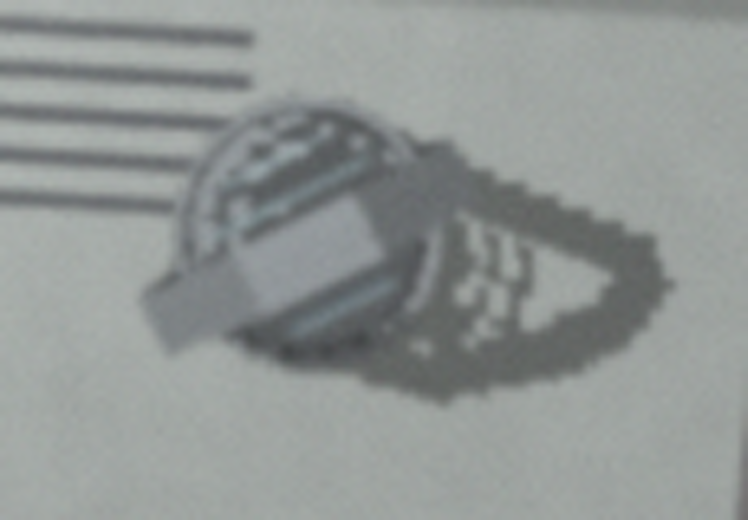

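```bash
python3 - <<'E'
from h import *
s=manip.sense()
f=lambda L:[(270+(x+.5)/6.5-.5,85+(y+.5)/6.5-.5) for x,y in L]
a=onplane(s,f([(156,326),(452,178)]),281);b=onplane(s,f([(230,245),(260,312),(345,195),(385,260)]),301)
print(a,a.mean(0),b,b.mean(0)); d=a[0]-a[1];print(np.degrees(np.arctan2(d[1],d[0])),np.linalg.norm(d))
d=b[0]+b[1]-b[2]-b[3];print(np.degrees(np.arctan2(d[1],d[0])))
h=onplane(s,[(228,215),(330,220)],197);print(h,h.mean(0)); d=h[0]-h[1];print('bar az',np.degrees(np.arctan2(d[1],d[0])),np.linalg.norm(d))
for l,z in (('hookstand',0),):
    print([(round(d['p'],2),np.array(d['at'])) for l in ('hook_tip','hook_seat') for d in pinpoint('wrist',l)])
for l in ('basket','lid'):
    for c in ('wrist','side','top'): print(l,c,[(round(d['p'],2),np.array(d['at'])) for d in recognise(c,l)][:5])
E
```

```text
[[636.65  -52.227 281.   ]
 [659.053 -96.914 281.   ]] [647.852 -74.57  281.   ] [[649.604 -64.142 301.   ]
 [640.178 -68.463 301.   ]
 [656.718 -80.491 301.   ]
 [647.679 -86.326 301.   ]] [648.545 -74.855 301.   ]
116.62649428104778 49.9887314366243
113.13227081370448
[[527.075  39.297 197.   ]
 [521.378 -93.539 197.   ]] [524.227 -27.121 197.   ]
bar az 87.54445197439024 132.95858604472951
[]
basket wrist [(0.9, array([ 349.5, -159.9,   41.1])), (0.78, array([739.1, 161.9,  43.8])), (0.74, array([811.5, -40.4,  31.8])), (0.63, array([ 542.7, -229.6,   41.7])), (0.62, array([648.8, -75.8, 224.2]))]
basket side [(0.95, array([735.8, 170.1,  38.1])), (0.78, array([ 350.3, -153.1,   43. ])), (0.73, array([818.3, -33.5,  40. ])), (0.63, array([ 531.9, -226.2,   39.2])), (0.6, array([634. , -62.9, 216.4]))]
basket top [(0.63, array([817.5, -39.9,  33.5])), (0.54, array([646.4, -75.4, 218.5])), (0.52, array([ 353.1, -161.5,   39.2])), (0.51, array([736.7, 164. ,  40.8])), (0.45, array([ 537.5, -227.5,   37.9]))]
lid wrist [(0.66, array([633.4, -24.2, 181. ]))]
lid side [(0.63, array([609.9,  10.4, 177.5]))]
lid top [(0.96, array([617.8, -23.8, 180.3]))]
```

```bash
python3 -c "
from h import *
go([648,-75,370],frame(-64.5));go([648,-75,266],frame(-64.5))"
```

```text
t 4.1333 eef [589.635 -74.311 450.947] shift [-5.836  8.095  0.125] turn [-0.    -0.435  0.   ] rows>= 2.3932041302508846 3.483837046572444
t 4.1333 eef [589.635 -74.311 450.947] shift [-5.836 18.495  0.124] turn [-0.    -0.435  0.   ] rows>= 4.650814851399204 3.483837046572444
```

Request:
{"op": "step_arm", "data": {"moves": [[9.4, [-2, 1, 0], [0, -0.11, 0]], [9.4, [-4, 3, 0], [0, -0.22, 0]], [9.4, [-5.8, 6, 0.1], [0, -0.33, 0]], [9.4, [-5.85, 8.1, 0.1], [0, -0.435, 0]], [9.4, [-5.85, 8.1, 0.1], [0, -0.435, 0]], [9.4, [-5.85, 8.1, 0.1], [0, -0.435, 0]]]}}

```text
time_s: 4.63
eef_pos: [647.7, -74.5, 368.9]
tool_rot: [[-0.904, -0.003, 0.428], [-0.428, 0.001, -0.904], [0.003, -1.0, -0.002]]
ft_force: [0.2, -0.0, 0.6]
gripper_width: 0.998
```

```bash
python3 - <<'E'
from h import *
go([648,-75,266],frame(-64.5))
s=manip.sense()
im=capture('wrist');cv2.imwrite('pics/w2.png',cv2.resize(im,None,fx=1.25,fy=1.25)[:,:,::-1])
E
```

```text
t 4.6333 eef [647.704 -74.493 368.873] shift [-0.032 10.287  0.078] turn [ 0.002 -0.003  0.003] rows>= 2.4670223633750674 0.03428549297128398
```

View pics/w2.png

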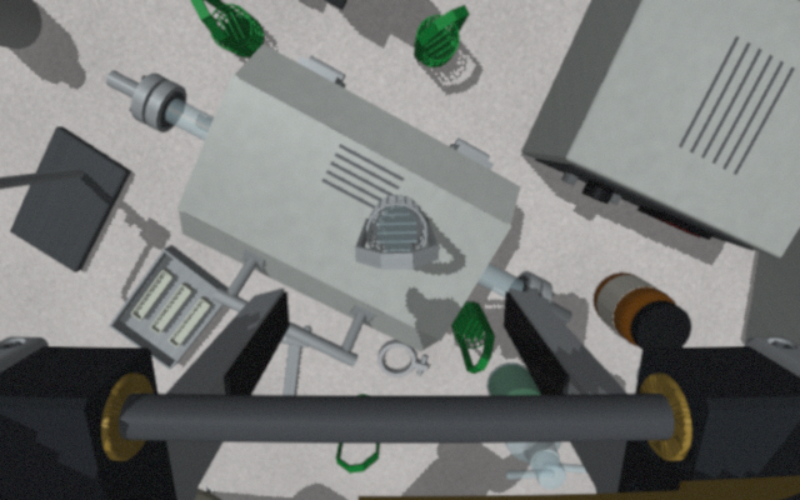

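The strap now lies level in the picture, from (357,258) to (437,258), so it is parallel to the jaw axis and centred. Next I descend and grip.

Request:
{"op": "step_arm", "data": {"moves": [[9.4, [0, 3, 0], [0, 0, 0]], [9.4, [0, 6, 0], [0, 0, 0]], [9.4, [0, 9, 0], [0, 0, 0]], [9.4, [0, 10.3, 0], [0, 0, 0]], [9.4, [0, 10.3, 0], [0, 0, 0]], [5, [0, 10.3, 0], [0, 0, 0]], [4, [0, 10.3, 0], [0, 0, 0]], [4, [0, 10.3, 0], [0, 0, 0]]], "newtons": 15}}

```text
time_s: 5.35
eef_pos: [649.5, -75.0, 270.0]
tool_rot: [[-0.903, 0.005, 0.43], [-0.43, -0.001, -0.903], [-0.004, -1.0, 0.003]]
ft_force: [0.5, -0.6, -0.6]
gripper_width: 0.827
```

Request:
{"op": "step_arm", "data": {"moves": [[4, [0, 0, 0], [0, 0, 0]], [4, [0, 0, 0], [0, 0, 0]], [4, [0, 0, 0], [0, 0, 0]], [4, [0, 0, 0], [0, 0, 0]]]}}

```text
time_s: 5.68
eef_pos: [648.3, -74.7, 267.3]
tool_rot: [[-0.903, 0.001, 0.43], [-0.43, -0.0, -0.903], [-0.0, -1.0, 0.0]]
ft_force: [-0.2, 1.0, 2.6]
gripper_width: 0.551
```

Request:
{"op": "step_arm", "data": {"moves": [[4, [0, -1, 0], [0, 0, 0]], [4, [0, -2.5, 0], [0, 0, 0]], [4, [0, -4.5, 0], [0, 0, 0]], [4, [0, -6.5, 0], [0, 0, 0]], [4, [0, -8.5, 0], [0, 0, 0]], [4, [0, -10, 0], [0, 0, 0]], [4, [0, -11, 0], [0, 0, 0]], [4, [0, -11, 0], [0, 0, 0]]], "newtons": 20}}

```text
time_s: 6.35
eef_pos: [649.1, -74.9, 380.1]
tool_rot: [[-0.903, 0.005, 0.43], [-0.43, -0.001, -0.903], [-0.004, -1.0, 0.003]]
ft_force: [0.3, -0.2, -1.1]
gripper_width: 0.553
```

```bash
python3 -c "
from h import *
s=manip.sense();print(s['gripper_width'],s['ft_force'],s['qpos'])
go([400,120,375],frame(-85));go([322,325,375],frame(-100))"
```

```text
0.5531530632627031 [ 0.337 -0.214 -1.138] [-0.221  0.366  0.945 -0.     1.826  0.905]
t 6.35 eef [649.069 -74.873 380.094] shift [ 14.1    0.36 -28.31] turn [-0.003  0.358 -0.005] rows>= 7.584781269996984 2.8614328399259934
t 6.35 eef [649.069 -74.873 380.094] shift [ 12.32    0.295 -50.171] turn [-0.002  0.619 -0.005] rows>= 12.389007591766118 4.956274994116879
```

Request:
{"op": "step_arm", "data": {"moves": [[4, [1.2, 0, -2.5], [0, 0.04, 0]], [4, [3, 0, -6], [0, 0.08, 0]], [4, [4.8, 0, -9.6], [0, 0.13, 0]], [4, [6.6, 0, -13.2], [0, 0.17, 0]], [4, [8.4, 0, -16.8], [0, 0.22, 0]], [4, [10.2, 0, -20.4], [0, 0.27, 0]], [4, [12, 0, -24], [0, 0.31, 0]], [4, [13.4, 0, -27], [0, 0.36, 0]]]}}

```text
time_s: 7.02
eef_pos: [407.9, 112.5, 376.6]
tool_rot: [[-0.997, -0.001, 0.083], [-0.083, 0.0, -0.997], [0.001, -1.0, -0.001]]
ft_force: [-0.3, 0.3, -0.8]
gripper_width: 0.552
```

```bash
python3 -c "
from h import *
go([322,325,375],frame(-100))"
```

```text
t 7.0167 eef [407.885 112.534 376.584] shift [  6.801   0.181 -21.884] turn [0.    0.257 0.001] rows>= 5.4957704331644095 2.0594706939419067
```

Request:
{"op": "step_arm", "data": {"moves": [[4, [1.1, 0, -3.5], [0, 0.04, 0]], [4, [2.2, 0, -7], [0, 0.08, 0]], [4, [3.3, 0, -10.5], [0, 0.13, 0]], [4, [4.4, 0, -14], [0, 0.17, 0]], [4, [5.5, 0, -17.5], [0, 0.22, 0]], [4, [6.4, 0, -20.5], [0, 0.257, 0]], [4, [6.8, 0, -21.9], [0, 0.257, 0]], [4, [6.8, 0, -21.9], [0, 0.257, 0]]]}}

```text
time_s: 7.68
eef_pos: [323.0, 326.3, 376.0]
tool_rot: [[-0.986, -0.002, -0.167], [0.167, 0.0, -0.986], [0.002, -1.0, -0.0]]
ft_force: [-0.3, -0.2, -0.5]
gripper_width: 0.553
```

Request:
{"op": "step_arm", "data": {"moves": [[4, [0, 0, 0], [0, 0, 0]], [4, [0, 0, 0], [0, 0, 0]]]}}

```text
time_s: 7.85
eef_pos: [324.8, 323.0, 376.6]
tool_rot: [[-0.985, -0.0, -0.172], [0.172, -0.001, -0.985], [0.0, -1.0, 0.002]]
ft_force: [0.2, 0.1, -2.0]
gripper_width: 0.553
```

```bash
python3 - <<'E'
from h import *
s=manip.sense();print(s['eef_pos'],s['qpos'],s['gripper_width'])
im=capture('wrist');cv2.imwrite('pics/w3.png',cv2.resize(im,None,fx=1.25,fy=1.25)[:,:,::-1])
for l in ['hook_seat','hook_tip','hookstand','basket_loop']:
    print(l,[(round(d['p'],2),np.array(d['at'])) for d in pinpoint('wrist',l)][:3])
go([322,325,255],frame(-100))
E
```

```text
[324.785 323.022 376.556] [ 0.631  0.044  1.371 -0.001  1.727  2.375] 0.5530227068911356
hook_seat [(0.9, array([430.9, 308.5, 239.7]))]
hook_tip [(0.59, array([406.3, 310.7, 258.8])), (0.21, array([385.5, 132.6,   4.1]))]
hookstand [(0.7, array([461.1, 299.2,   5. ]))]
basket_loop [(0.63, array([325.5, 328.5, 407.5]))]
t 8.1 eef [325.199 323.031 377.015] shift [ 0.352 12.201 -0.14 ] turn [-0.     0.001 -0.   ] rows>= 2.9273993895519967 0.005230751749851201
```

View pics/w3.png

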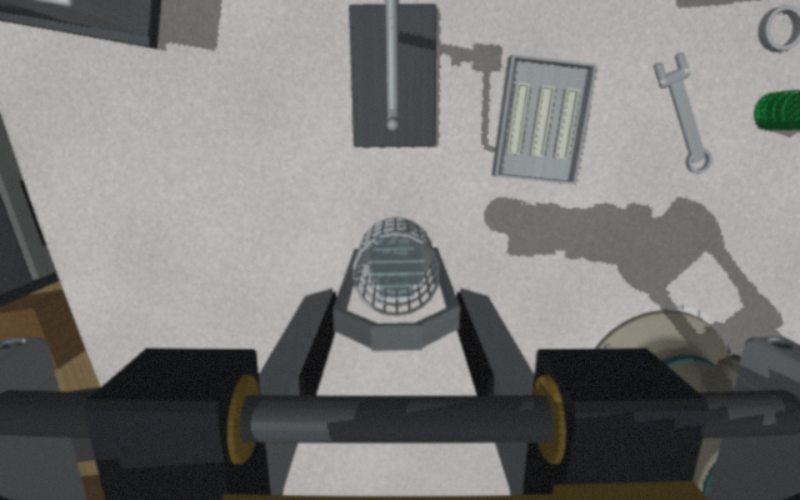

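Wrist view: the gripped basket is at (397,260). The hook arm runs straight up the image at column 392, with its tip at (392,123), so the yaw is matched and the side offset is only about 3 mm.

```bash
python3 - <<'E'
from h import *
s=manip.sense()
t=onplane(s,[(392/1.25,121/1.25),(392/1.25,8)],262)
a=onplane(s,[(392/1.25,8)],240)
print(t,a); T=np.array(s['tool_rot']); p=np.array(s['eef_pos'])
for X in (t[0],[431,307.5,240],[432,306,240]): print((T.T@(np.array(X)-p))/10)
E
```

```text
[[406.844 311.421 262.   ]
 [472.892 299.731 262.   ]] [[478.448 298.923 240.   ]]
[-8.239 11.504 -0.271]
[-10.686  13.704  -0.303]
[-10.81   13.704  -0.173]
```

Request:
{"op": "step_arm", "data": {"moves": [[4, [0, 3, -0.1], [0, 0, 0]], [4, [0, 6, -0.2], [0, 0, 0]], [4, [0, 9, -0.27], [0, 0, 0]], [4, [0, 11.5, -0.27], [0, 0, 0]], [4, [0, 12.2, -0.27], [0, 0, 0]], [4, [0, 12.2, -0.27], [0, 0, 0]], [4, [-1.5, 12.2, -0.27], [0, 0, 0]], [4, [-3, 12.2, -0.27], [0, 0, 0]]]}}

```text
time_s: 8.77
eef_pos: [357.0, 321.9, 257.1]
tool_rot: [[-0.985, 0.004, -0.17], [0.17, 0.002, -0.985], [-0.004, -1.0, -0.003]]
ft_force: [1.2, 0.5, -1.5]
gripper_width: 0.553
```

Request:
{"op": "step_arm", "data": {"moves": [[4, [-1.5, 0, 0], [0, 0, 0]], [4, [-3, 0, 0], [0, 0, 0]], [4, [-4.5, 0, 0], [0, 0, 0]], [4, [-6, 0, 0], [0, 0, 0]], [4, [-7.3, 0, 0], [0, 0, 0]], [4, [-8, 0, 0], [0, 0, 0]], [4, [-8.1, 0, 0], [0, 0, 0]], [4, [-8.1, 0, 0], [0, 0, 0]]]}}

```text
time_s: 9.43
eef_pos: [434.7, 307.3, 254.6]
tool_rot: [[-0.985, -0.001, -0.172], [0.172, -0.0, -0.985], [0.001, -1.0, 0.0]]
ft_force: [-1.2, -0.2, -1.1]
gripper_width: 0.547
```

```bash
python3 - <<'E'
from h import *
s=manip.sense();print(s['eef_pos'],s['ft_force'],s['gripper_width'])
im=capture('wrist');b=capture('side')
cv2.imwrite('pics/c4.png',np.vstack([im[:,60:560][:,:,::-1][100:400],cv2.resize(b[270:390,220:420],(500,300))[:,:,::-1]]))
E
```

```text
[434.726 307.326 254.591] [-1.248 -0.212 -1.118] 0.5472846852519218
```

View pics/c4.png

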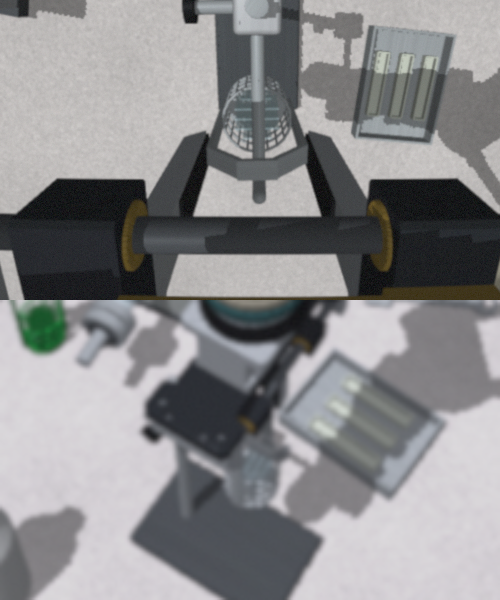

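The hook arm passes under the crown: it shows at (258,60–155), disappears under the strap, and the tip reappears at (259,195). Next I lower it onto the hook.

Request:
{"op": "step_arm", "data": {"moves": [[4, [0, 1, 0], [0, 0, 0]], [4, [0, 2, 0], [0, 0, 0]], [4, [0, 3, 0], [0, 0, 0]], [4, [0, 3.8, 0], [0, 0, 0]], [4, [0, 4.2, 0], [0, 0, 0]], [4, [0, 4.4, 0], [0, 0, 0]], [4, [0, 4.4, 0], [0, 0, 0]], [4, [0, 4.4, 0], [0, 0, 0]]]}}

```text
time_s: 10.2
eef_pos: [434.8, 307.6, 211.0]
tool_rot: [[-0.985, 0.0, -0.171], [0.171, 0.0, -0.985], [-0.0, -1.0, -0.0]]
ft_force: [0.6, 0.1, -0.4]
gripper_width: 0.553
```

Request:
{"op": "step_arm", "data": {"moves": [[4, [0, 0.1, 0], [0, 0, 0]], [4, [0, 0.2, 0], [0, 0, 0]], [4, [0, 0.2, 0], [0, 0, 0]], [4, [0, 0.2, 0], [0, 0, 0]]]}}

```text
time_s: 10.53
eef_pos: [434.9, 307.6, 209.3]
tool_rot: [[-0.985, 0.001, -0.171], [0.171, 0.0, -0.985], [-0.001, -1.0, -0.001]]
ft_force: [0.8, 0.3, -1.6]
gripper_width: 0.549
```

Request:
{"op": "step_arm", "data": {"moves": [[4, [0, 0.1, 0], [0, 0, 0]], [4, [0, 0.2, 0], [0, 0, 0]], [4, [0, 0.3, 0], [0, 0, 0]], [4, [0, 0.3, 0], [0, 0, 0]]]}}

```text
time_s: 10.87
eef_pos: [435.2, 307.7, 208.9]
tool_rot: [[-0.985, 0.003, -0.171], [0.171, 0.001, -0.985], [-0.003, -1.0, -0.002]]
ft_force: [-2.4, -1.6, 11.6]
gripper_width: 0.551
```

```bash
python3 - <<'E'
from h import *
F=[]
for _ in range(5): capture('wrist');F.append(manip.sense()['ft_force'])
print(np.array(F)); print(manip.sense()['eef_pos'])
print([(d['p'],np.array(d['at'])) for d in pinpoint('wrist','basket_loop')][:3],[(d['p'],np.array(d['at'])) for d in pinpoint('wrist','hook_seat')][:3])
E
```

```text
[[-2.319 -2.498 12.338]
 [-3.31  -2.242 11.151]
 [-2.27  -1.56  12.38 ]
 [-2.93  -1.084 11.764]
 [-2.193 -0.98  11.707]]
[435.229 307.693 208.875]
[(0.91, array([436.5, 308.5, 240.7])), (0.27, array([386.1, 134.6,   3.4]))] [(0.91, array([433.7, 307.8, 240.3]))]
```

Contact is clear at TCP z = 209 (12 N), and the loop is on the seat. I'll ease off 2.5 mm, open and withdraw upward.

Request:
{"op": "step_arm", "data": {"moves": [[4, [0, -0.25, 0], [0, 0, 0]], [4, [0, -0.25, 0], [0, 0, 0]], [5.6, [0, -0.25, 0], [0, 0, 0]], [6, [0, -0.25, 0], [0, 0, 0]], [6.5, [0, -0.25, 0], [0, 0, 0]], [7, [0, -0.25, 0], [0, 0, 0]], [7.5, [0, -0.25, 0], [0, 0, 0]], [7.5, [0, -0.25, 0], [0, 0, 0]]]}}

```text
time_s: 11.88
eef_pos: [434.5, 307.5, 208.2]
tool_rot: [[-0.985, -0.0, -0.171], [0.171, -0.0, -0.985], [0.0, -1.0, 0.0]]
ft_force: [0.2, -0.4, 0.3]
gripper_width: 0.795
```

Request:
{"op": "step_arm", "data": {"moves": [[7.5, [0, -0.5, 0], [0, 0, 0]], [7.5, [0, -2, 0], [0, 0, 0]], [7.5, [0, -4, 0], [0, 0, 0]], [7.5, [0, -6.5, 0], [0, 0, 0]], [7.5, [0, -9.5, 0], [0, 0, 0]], [7.5, [0, -12.5, 0], [0, 0, 0]], [7.5, [0, -15.5, 0], [0, 0, 0]], [7.5, [0, -17, 0], [0, 0, 0]]]}}

```text
time_s: 12.55
eef_pos: [435.4, 308.0, 382.8]
tool_rot: [[-0.985, 0.006, -0.171], [0.171, 0.003, -0.985], [-0.005, -1.0, -0.004]]
ft_force: [-0.7, 0.2, 0.7]
gripper_width: 0.797
```

```bash
python3 - <<'E'
from h import *
im=capture('wrist');b=capture('side')
for c in ('wrist','side'):
  for l in ('basket_loop','hook_seat','basket'):print(c,l,[(round(d['p'],2),np.array(d['at'])) for d in pinpoint(c,l)][:5])
cv2.imwrite('pics/c5.png',np.vstack([im[:,60:560][:,:,::-1][50:350],cv2.resize(b[270:390,220:420],(500,300))[:,:,::-1]]))
s=manip.sense();print(s['eef_pos'],s['ft_force'],s['gripper_width'],s['qpos'])
E
```

```text
wrist basket_loop [(0.96, array([435.4, 309.9, 244.2]))]
wrist hook_seat [(0.55, array([432.8, 309.7, 238.3]))]
wrist basket [(0.88, array([ 348.3, -162.1,    3.3])), (0.6, array([435.7, 306.3, 123. ]))]
side basket_loop [(0.74, array([437.2, 307.3, 240.7])), (0.7, array([746.4, 166.5, 119.3])), (0.59, array([826.8, -37.6, 120.1])), (0.56, array([ 352.2, -164.7,  119.5])), (0.55, array([ 542.1, -231.5,  116.3]))]
side hook_seat [(0.8, array([431.5, 305. , 236.8]))]
side basket [(0.91, array([ 351.3, -165.4,    2.2])), (0.9, array([741. , 168.9,  -1.9])), (0.7, array([ 540.7, -229.3,   -1.1])), (0.61, array([823.5, -41.2,   0.3])), (0.58, array([431.5, 302.6, 122. ]))]
[433.994 307.164 376.729] [ 0.644 -0.367  0.127] 0.7965609156944953 [ 0.485  0.165  1.232 -0.     1.749  2.228]
```

View pics/c5.png

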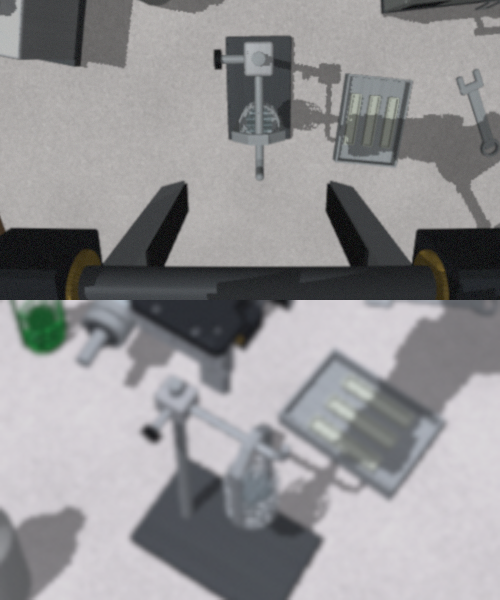

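The basket hangs upright and free on the hook: crown at (258,140) in the upper crop, and plumb in the side crop. Next is the lid.

```bash
cat >> h.py <<'E'
az=-2.5; FX=np.array([np.cos(np.radians(az)),np.sin(np.radians(az)),0]); FY=np.array([-FX[1],FX[0],0]); Z=np.array([0,0,1.])
H=np.array([525,-27,194.5]); HINGE=H+212*FX-87*Z
def lidpose(th,tilt0=40,back=6,h=H):
    "TCP pose gripping the bar at lid angle th (deg)"
    R=frame(az,th-tilt0,FY); c=h+212*FX-87*Z
    p=c+Ro.from_rotvec(np.radians(th)*FY).apply(h-c)
    return p-back*R[:,1],R
E
python3 -c "
from h import *
go([434,100,390],frame(-40));go([420,-27,380],frame(-2.5))
print(lidpose(0,back=100),lidpose(0),lidpose(40))"
```

```text
t 12.95 eef [433.994 307.164 376.729] shift [-3.548 -1.293 20.412] turn [-0.001 -1.045  0.003] rows>= 4.978133925390009 8.361649500082471
t 12.95 eef [433.994 307.164 376.729] shift [-4.348 -0.268 33.162] turn [ 0.001 -1.699  0.004] rows>= 8.020922479988847 13.599060631271874
(array([460.782, -24.196, 271.104]), array([[-0.044,  0.642,  0.765],
       [-0.999, -0.028, -0.033],
       [ 0.   , -0.766,  0.643]])) (array([521.147, -26.832, 199.096]), array([[-0.044,  0.642,  0.765],
       [-0.999, -0.028, -0.033],
       [ 0.   , -0.766,  0.643]])) (array([630.421, -31.603, 316.417]), array([[-0.044,  0.   ,  0.999],
       [-0.999,  0.   , -0.044],
       [-0.   , -1.   ,  0.   ]]))
```

Request:
{"op": "step_arm", "data": {"moves": [[7.5, [-0.2, -0.5, 2.5], [0, -0.12, 0]], [7.5, [-0.5, -1, 5], [0, -0.24, 0]], [7.5, [-1, -1, 7.5], [0, -0.36, 0]], [7.5, [-1.5, -1, 10], [0, -0.48, 0]], [7.5, [-2, -1, 12.5], [0, -0.6, 0]], [7.5, [-2.5, -1, 15], [0, -0.72, 0]], [7.5, [-3, -1, 17.5], [0, -0.84, 0]], [7.5, [-3.5, -1, 20], [0, -0.96, 0]]]}}

```text
time_s: 13.62
eef_pos: [434.2, 103.3, 387.5]
tool_rot: [[-0.701, -0.002, 0.713], [-0.713, -0.0, -0.701], [0.001, -1.0, -0.001]]
ft_force: [-0.1, 0.8, 0.3]
gripper_width: 0.801
```

```bash
python3 -c "
from h import *
go([420,-27,380],frame(-2.5))"
```

```text
t 13.6167 eef [434.154 103.26  387.498] shift [10.281  0.755  8.123] turn [ 0.002 -0.733  0.001] rows>= 3.1472793621904303 5.867221987581038
```

Request:
{"op": "step_arm", "data": {"moves": [[7, [1.5, 0, 1.2], [0, -0.12, 0]], [6.5, [3, 0, 2.4], [0, -0.24, 0]], [6, [5, 0, 4], [0, -0.36, 0]], [5.5, [7, 0.3, 5.5], [0, -0.48, 0]], [5, [9, 0.6, 7], [0, -0.6, 0]], [5, [10.2, 0.7, 8.1], [0, -0.72, 0]], [5, [10.3, 0.7, 8.1], [0, -0.733, 0]], [5, [10.3, 0.7, 8.1], [0, -0.733, 0]]]}}

```text
time_s: 14.28
eef_pos: [419.1, -25.9, 380.7]
tool_rot: [[-0.054, -0.002, 0.999], [-0.999, 0.001, -0.054], [-0.001, -1.0, -0.002]]
ft_force: [-0.5, 0.2, -0.5]
gripper_width: 0.529
```

```bash
python3 - <<'E'
from h import *
print([(d['p'],np.array(d['at'])) for c in ('wrist','top','side') if capture(c) is not None for d in pinpoint(c,'lid_handle')+pinpoint(c,'lid_hinge')])
print(manip.sense()['qpos']);go(*lidpose(0,back=100))
E
```

```text
[(0.56, array([526.6, -32.1, 194.7])), (0.57, array([528.1, -25. , 196.3])), (0.6, array([740.6, -37.5, 105.9])), (0.45, array([ 479.9, -331. ,   -4.1]))]
[-0.226 -0.017  1.422 -0.     1.736 -0.177]
t 14.7333 eef [419.579 -25.185 381.492] shift [-0.302 11.039  4.109] turn [ 0.698 -0.005  0.002] rows>= 2.82567993826626 5.5859726131589325
```

Request:
{"op": "step_arm", "data": {"moves": [[5, [0, 1, 0.5], [0.12, 0, 0]], [5, [0, 2.5, 1.2], [0.24, 0, 0]], [5, [0, 4.5, 2], [0.36, 0, 0]], [5, [0, 6.5, 2.8], [0.48, 0, 0]], [5, [0, 8.5, 3.5], [0.6, 0, 0]], [5, [-0.2, 10.5, 4], [0.698, 0, 0]], [5, [-0.2, 11, 4.2], [0.698, 0, 0]], [5, [-0.2, 11, 4.2], [0.698, 0, 0]]]}}

```text
time_s: 15.4
eef_pos: [457.3, -24.0, 266.0]
tool_rot: [[-0.051, 0.634, 0.772], [-0.999, -0.029, -0.042], [-0.004, -0.773, 0.635]]
ft_force: [1.3, -0.6, 1.0]
gripper_width: 0.53
```

```bash
python3 - <<'E'
from h import *
s=manip.sense();print(s['qpos'],s['tool_rot'])
im=capture('wrist');cv2.imwrite('pics/w6.png',im[:,:,::-1])
print([(d['p'],np.array(d['at'])) for d in pinpoint('wrist','lid_handle')])
h=np.array([526,-28,194.5]);go(*lidpose(0,h=h))
m,W=wcam(s);q=W[:3,:3].T@(h-W[:3,3]);print('bar proj',m['camera_matrix']@q/q[2])
T=np.array(s['tool_rot']);print(T.T@(h-s['eef_pos']))
E
```

```text
[-0.402 -0.319  2.142  0.354  0.694 -0.55 ] [[-0.051  0.634  0.772]
 [-0.999 -0.029 -0.042]
 [-0.004 -0.773  0.635]]
[(0.85, array([525.3, -25.8, 196.9]))]
t 15.5 eef [465.479 -27.287 276.836] shift [-0.248  9.59  -0.72 ] turn [-0.006 -0.003  0.006] rows>= 2.307018551684954 0.07499403154028436
bar proj [325.313 200.539   1.   ]
[ 0.767 98.917  7.784]
```

View pics/w6.png

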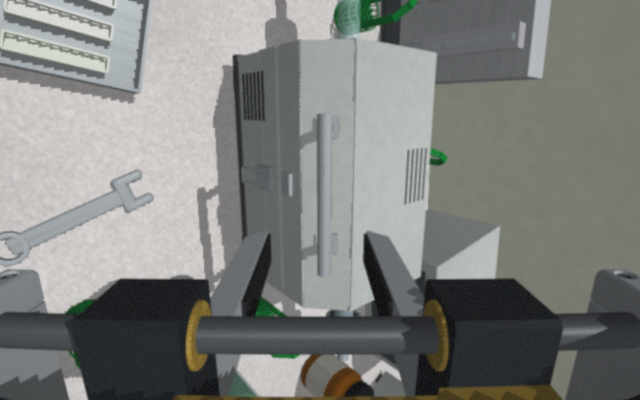

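The bar runs down column 318–330 between the open fingers, and its middle at (324,195) agrees with the predicted (325,200). The arm was still settling, so I'll re-measure.

Request:
{"op": "step_arm", "data": {"moves": [[5, [0, 0, 0], [0, 0, 0]], [5, [0, 0, 0], [0, 0, 0]], [5, [0, 0, 0], [0, 0, 0]]]}}

```text
time_s: 15.75
eef_pos: [464.5, -26.7, 275.2]
tool_rot: [[-0.049, 0.645, 0.762], [-0.999, -0.033, -0.036], [0.002, -0.763, 0.646]]
ft_force: [-0.6, 0.7, 0.2]
gripper_width: 0.532
```

```bash
python3 - <<'E'
from h import *
h=np.array([526,-28,195]);go(*lidpose(0,h=h))
im=capture('wrist');s=manip.sense();print(s['eef_pos'],s['joint_velocities'],s['qpos'])
g=im[150:240,290:350].mean(2); print(g[::15].astype(int).tolist())
m,W=wcam(s);q=W[:3,:3].T@(h-W[:3,3]);print('bar proj',m['camera_matrix']@q/q[2])
print([(d['p'],np.array(d['at'])) for d in pinpoint('wrist','lid_handle')])
E
```

```text
t 15.75 eef [464.472 -26.658 275.188] shift [-0.18   9.495 -0.482] turn [-0.004 -0.003  0.005] rows>= 2.280308418073459 0.057248289975881377
[463.718 -26.372 274.152] [-0.003 -0.006  0.033  0.003 -0.005 -0.003] [-0.401 -0.317  2.129  0.355  0.691 -0.553]
[[165, 164, 166, 165, 166, 167, 168, 169, 165, 162, 145, 112, 96, 104, 116, 127, 137, 146, 158, 164, 167, 171, 172, 171, 162, 154, 161, 166, 166, 165, 167, 165, 168, 169, 169, 167, 167, 167, 168, 170, 172, 171, 170, 170, 166, 169, 170, 168, 156, 154, 173, 181, 187, 183, 183, 185, 186, 187, 182, 187], [164, 166, 167, 165, 166, 165, 165, 163, 164, 164, 156, 122, 96, 102, 113, 126, 129, 133, 148, 162, 168, 170, 169, 168, 160, 153, 158, 165, 167, 170, 170, 168, 168, 169, 168, 167, 167, 166, 167, 167, 166, 167, 167, 168, 166, 166, 169, 161, 152, 160, 175, 184, 186, 185, 182, 183, 182, 183, 184, 183], [160, 162, 159, 163, 162, 158, 162, 163, 162, 163, 154, 121, 97, 101, 114, 123, 135, 147, 156, 162, 167, 169, 171, 168, 162, 155, 160, 168, 167, 169, 167, 167, 167, 166, 165, 167, 166, 166, 166, 166, 167, 167, 167, 168, 167, 166, 170, 162, 14
[... 336 characters left out ...]
86, 185, 186, 185, 188], [163, 163, 164, 166, 166, 170, 166, 168, 168, 166, 161, 136, 106, 99, 110, 122, 131, 147, 155, 160, 164, 165, 166, 163, 160, 158, 162, 167, 166, 165, 166, 166, 167, 166, 167, 168, 167, 164, 168, 167, 167, 166, 167, 167, 171, 168, 168, 158, 157, 172, 182, 184, 185, 184, 183, 182, 182, 181, 182, 186], [160, 164, 166, 164, 161, 163, 161, 163, 164, 164, 159, 133, 105, 97, 111, 122, 132, 144, 155, 162, 164, 166, 164, 163, 157, 155, 161, 166, 165, 166, 166, 167, 169, 166, 166, 167, 165, 166, 167, 164, 166, 166, 168, 167, 167, 161, 143, 141, 163, 182, 187, 188, 186, 186, 185, 185, 186, 185, 185, 185]]
bar proj [311.761 197.312   1.   ]
[(0.87, array([526.6, -28.9, 195.7]))]
```

Request:
{"op": "step_arm", "data": {"moves": [[5, [0, 1, -0.4], [0, 0, 0]], [5, [-0.1, 3, -0.7], [0, 0, 0]], [5, [-0.2, 5.5, -0.7], [0, 0, 0]], [5, [-0.2, 7.5, -0.7], [0, 0, 0]], [5, [-0.2, 9, -0.7], [0, 0, 0]], [5, [-0.2, 9.5, -0.7], [0, 0, 0]], [5, [-0.2, 9.5, -0.7], [0, 0, 0]], [5, [-0.2, 9.5, -0.7], [0, 0, 0]]], "newtons": 12}}

```text
time_s: 16.52
eef_pos: [517.6, -26.6, 194.5]
tool_rot: [[-0.05, 0.642, 0.765], [-0.999, -0.032, -0.038], [-0.0, -0.766, 0.643]]
ft_force: [-0.3, 0.2, 0.7]
gripper_width: 0.536
```

```bash
python3 - <<'E'
from h import *
h=np.array([526,-28,195])
im=capture('wrist');s=manip.sense();print(s['eef_pos'],s['ft_force'],s['qpos']);go(*lidpose(0,h=h))
cv2.imwrite('pics/w7.png',cv2.resize(im[150:350,180:460],None,fx=2.5,fy=2.5)[:,:,::-1])
E
```

```text
[517.564 -26.663 195.03 ] [ 0.102 -0.849  0.747] [-0.319 -0.125  2.224  0.455  0.399 -0.632]
t 16.5667 eef [517.564 -26.663 195.03 ] shift [ 0.094 -0.051  0.649] turn [-0.001 -0.005  0.004] rows>= 0.1576465929431325 0.05048293302197516
```

View pics/w7.png

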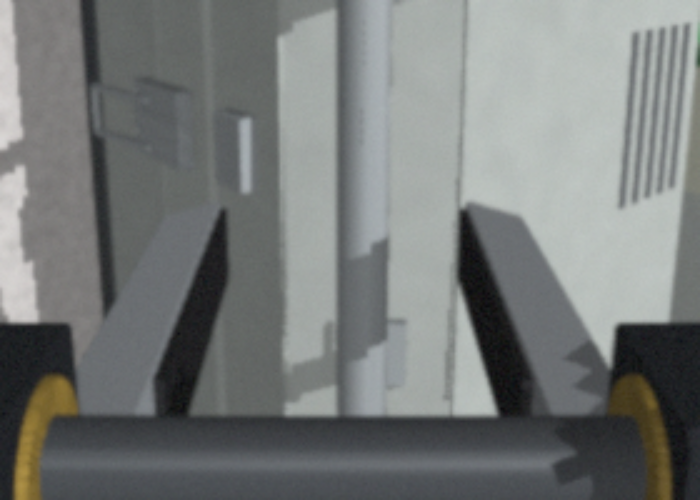

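The bar sits at column 363, and the midpoint between the fingertips is at 343. That puts the bar 4 mm towards +z, so I shift, then close.

Request:
{"op": "step_arm", "data": {"moves": [[5, [0, 0.1, 0.3], [0, 0, 0]], [5, [0, 0.2, 0.5], [0, 0, 0]], [4, [0, 0.2, 0.5], [0, 0, 0]], [3, [0, 0.2, 0.5], [0, 0, 0]], [2, [0, 0.2, 0.5], [0, 0, 0]], [0.8, [0, 0.2, 0.5], [0, 0, 0]], [0.8, [0, 0.2, 0.5], [0, 0, 0]], [0.8, [0, 0.2, 0.5], [0, 0, 0]]]}}

```text
time_s: 17.23
eef_pos: [522.3, -26.9, 195.8]
tool_rot: [[-0.05, 0.642, 0.765], [-0.999, -0.032, -0.038], [0.0, -0.766, 0.643]]
ft_force: [-0.8, 0.8, -0.1]
gripper_width: 0.14
```

Request:
{"op": "step_arm", "data": {"moves": [[0.5, [0, 0, 0], [0, 0, 0]], [0.5, [0, 0, 0], [0, 0, 0]], [0.5, [0, 0, 0], [0, 0, 0]], [0.5, [0, 0, 0], [0, 0, 0]], [0.5, [0, 0, 0], [0, 0, 0]], [0.5, [0, 0, 0], [0, 0, 0]]], "newtons": 30}}

```text
time_s: 17.73
eef_pos: [522.4, -26.8, 195.8]
tool_rot: [[-0.05, 0.642, 0.765], [-0.999, -0.032, -0.038], [0.0, -0.766, 0.643]]
ft_force: [0.0, 0.3, -0.0]
gripper_width: 0.056
```

```bash
python3 - <<'E'
from h import *
s=manip.sense();T=np.array(s['tool_rot']);p=np.array(s['eef_pos']);print(s['ft_force'],s['gripper_width']*94,s['qpos'])
h=p+6*T[:,1];print('bar',h)
c=h+212*FX-87*Z
for th in range(5,45,5):
    Q=Ro.from_rotvec(np.radians(th)*FY); n=c+Q.apply(p-c); print(th,T.T@(n-p)/10,(Ro.from_matrix(T.T)*Q*Ro.from_matrix(T)).as_rotvec())
E
```

```text
[ 0.023  0.323 -0.037] 5.265441123508276 [-0.313 -0.117  2.214  0.445  0.399 -0.618]
bar [526.266 -27.031 191.231]
5 [-0.005 -0.849  1.861] [-0.087 -0.    -0.   ]
10 [-0.012 -1.532  3.789] [-0.175 -0.001 -0.001]
15 [-0.019 -2.045  5.77 ] [-0.262 -0.001 -0.001]
20 [-0.027 -2.383  7.787] [-0.349 -0.001 -0.002]
25 [-0.036 -2.544  9.826] [-0.436 -0.002 -0.002]
30 [-0.046 -2.527 11.872] [-0.524 -0.002 -0.002]
35 [-0.057 -2.331 13.908] [-0.611 -0.003 -0.003]
40 [-0.068 -1.959 15.92 ] [-0.698 -0.003 -0.003]
```

The fingers closed to 5 mm, less than the 12 mm bar, so they missed it. I'll look before moving.

```bash
python3 - <<'E'
from h import *
im=capture('wrist');b=capture('side');t=capture('top')
print([(c,d['p'],np.array(d['at'])) for c in ('wrist','top','side') for d in pinpoint(c,'lid_handle')])
s=manip.sense();T=np.array(s['tool_rot']);p=np.array(s['eef_pos'])
for n,k in (('tips',25),('grasp',6)): 
    print(n,p+k*T[:,1],proj('side',p+k*T[:,1]),proj('top',p+k*T[:,1]))
print('bar ends side',proj('side',np.array([526,-28,195.])+np.outer([-68,68],FY)),proj('top',np.array([526,-28,195.])+np.outer([-68,68],FY)))
A=cv2.resize(im[100:340,160:480],(400,300),interpolation=2)
B=cv2.resize(b[150:270,270:430],(400,300),interpolation=2);C=cv2.resize(t[160:250,270:390],(400,300),interpolation=2)
cv2.imwrite('pics/c8.png',np.vstack([np.hstack([A,B]),np.hstack([C,C*0])])[:,:,::-1])
E
```

```text
[('wrist', 0.87, array([527.5, -29.3, 193.6])), ('top', 0.82, array([523.7, -25. , 196.2])), ('side', 0.87, array([522. , -25.2, 191.9]))]
tips [538.447 -27.667 176.689] [[332.947 216.356]] [[324.58 217.53]]
grasp [526.252 -27.055 191.245] [[337.37  214.277]] [[324.327 220.431]]
bar ends side [[347.886 195.747]
 [326.664 231.697]] [[344.645 221.567]
 [304.586 219.132]]
```

View pics/c8.png

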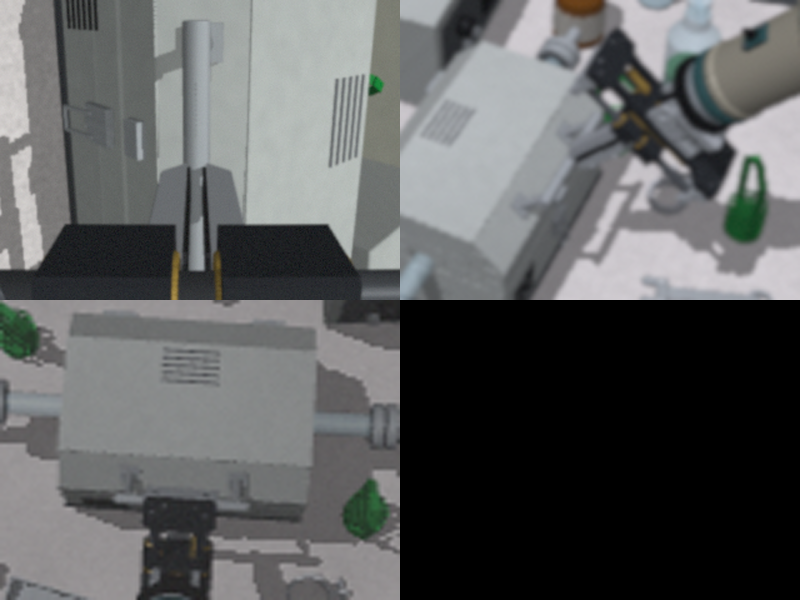

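The closed fingertips cover the bar in the wrist crop (tips at (197,165), bar at column 183–210), so they appear to stand in front of it. I'll feel for its depth by advancing gently with the fingers closed.

Request:
{"op": "step_arm", "data": {"moves": [[0.5, [0, 0.1, 0], [0, 0, 0]], [0.5, [0, 0.2, 0], [0, 0, 0]], [0.5, [0, 0.3, 0], [0, 0, 0]], [0.5, [0, 0.3, 0], [0, 0, 0]]]}}

```text
time_s: 18.37
eef_pos: [523.7, -26.8, 194.8]
tool_rot: [[-0.049, 0.643, 0.764], [-0.999, -0.033, -0.037], [0.001, -0.765, 0.644]]
ft_force: [-17.1, -1.1, 15.5]
gripper_width: 0.055
```

```bash
python3 - <<'E'
from h import *
print(manip.tcp_to_tips)
F=[]
for _ in range(4): capture('wrist');s=manip.sense();F.append(s['ft_force'])
print(np.mean(F,0),s['eef_pos'],s['gripper_width'],s['tau'])
E
```

```text
25.0
[-16.254  -0.917  14.85 ] [523.745 -26.846 194.851] 0.05473197380577462 [  0.815  -7.466 -22.963   1.232  -3.19    0.052]
```

Contact at about 22 N right away: the closed tips rest on the bar, so the tips effectively end around tool y of −4 mm, not +25. That matches their image row in the wrist view. I'll back off, open, go about 20 mm deeper and close again.

Request:
{"op": "step_arm", "data": {"moves": [[0.5, [0, -0.5, 0], [0, 0, 0]], [1.5, [0, -1.2, 0], [0, 0, 0]], [3, [0, -1.5, 0], [0, 0, 0]], [4.5, [0, -1.5, 0], [0, 0, 0]], [4.5, [0, -1.5, 0], [0, 0, 0]], [4.5, [0, -1.5, 0], [0, 0, 0]], [4.5, [0, -1.2, 0], [0, 0, 0]], [4.5, [0, -0.5, 0], [0, 0, 0]]], "newtons": 15}}

```text
time_s: 19.23
eef_pos: [521.5, -26.9, 197.6]
tool_rot: [[-0.05, 0.643, 0.764], [-0.999, -0.033, -0.038], [0.0, -0.765, 0.644]]
ft_force: [0.3, 0.0, 0.4]
gripper_width: 0.47
```

Request:
{"op": "step_arm", "data": {"moves": [[4.5, [0, 0.5, 0], [0, 0, 0]], [4.5, [0, 1, 0], [0, 0, 0]], [4.5, [0, 1.5, 0], [0, 0, 0]], [4.5, [0, 1.5, 0], [0, 0, 0]], [4.5, [0, 1.5, 0], [0, 0, 0]]]}}

```text
time_s: 19.65
eef_pos: [530.8, -27.2, 185.2]
tool_rot: [[-0.05, 0.641, 0.766], [-0.999, -0.032, -0.038], [-0.0, -0.767, 0.642]]
ft_force: [-0.1, -0.1, -0.9]
gripper_width: 0.479
```

Request:
{"op": "step_arm", "data": {"moves": [[4.5, [0, 0.4, 0], [0, 0, 0]], [4.5, [0, 0.8, 0], [0, 0, 0]], [3.5, [0, 0.8, 0], [0, 0, 0]], [2.5, [0, 0.8, 0], [0, 0, 0]], [1.5, [0, 0.8, 0], [0, 0, 0]], [0.5, [0, 0.8, 0], [0, 0, 0]], [0.5, [0, 0.8, 0], [0, 0, 0]], [0.5, [0, 0.8, 0], [0, 0, 0]]]}}

```text
time_s: 20.32
eef_pos: [535.8, -27.5, 179.9]
tool_rot: [[-0.05, 0.642, 0.765], [-0.999, -0.032, -0.038], [0.0, -0.766, 0.643]]
ft_force: [0.1, -0.2, -0.0]
gripper_width: 0.118
```

Request:
{"op": "step_arm", "data": {"moves": [[0.5, [0, 0, 0], [0, 0, 0]], [0.5, [0, 0, 0], [0, 0, 0]], [0.5, [0, 0, 0], [0, 0, 0]], [0.5, [0, 0, 0], [0, 0, 0]]]}}

```text
time_s: 20.65
eef_pos: [535.8, -27.5, 179.9]
tool_rot: [[-0.05, 0.642, 0.765], [-0.999, -0.032, -0.038], [0.0, -0.766, 0.643]]
ft_force: [-0.7, 0.4, 2.4]
gripper_width: 0.121
```

The fingers now stop at 11.4 mm, so the bar is gripped. Next I compute the opening arc about the hinge.

```bash
cat >> h.py <<'E'
C=np.array([737.3,-36.2,107.3])
def arc(ths,th0=0):
    s=manip.sense();T=np.array(s['tool_rot']);p=np.array(s['eef_pos']);print(s['time_s'],p,s['ft_force'],s['gripper_width']*94,s['qpos'])
    for th in ths:
        Q=Ro.from_rotvec(np.radians(th-th0)*FY); n=C+Q.apply(p-C); print(th,T.T@(n-p)/10,(Ro.from_matrix(T.T)*Q*Ro.from_matrix(T)).as_rotvec())
E
python3 -c "
from h import *
arc(range(2,42,2))"
```

```text
20.65 [535.849 -27.533 179.871] [-0.701  0.428  2.44 ] 11.345542922583554 [-0.3   -0.07   2.225  0.494  0.342 -0.663]
2 [-0.002 -0.365  0.653] [-0.035 -0.    -0.   ]
4 [-0.003 -0.707  1.318] [-0.07 -0.   -0.  ]
6 [-0.005 -1.025  1.995] [-0.105 -0.    -0.   ]
8 [-0.007 -1.32   2.683] [-0.14  -0.001 -0.001]
10 [-0.009 -1.591  3.38 ] [-0.175 -0.001 -0.001]
12 [-0.011 -1.837  4.086] [-0.209 -0.001 -0.001]
14 [-0.014 -2.058  4.801] [-0.244 -0.001 -0.001]
16 [-0.016 -2.254  5.523] [-0.279 -0.001 -0.001]
18 [-0.019 -2.425  6.251] [-0.314 -0.001 -0.001]
20 [-0.022 -2.57   6.985] [-0.349 -0.001 -0.002]
22 [-0.025 -2.69   7.723] [-0.384 -0.002 -0.002]
24 [-0.028 -2.784  8.465] [-0.419 -0.002 -0.002]
26 [-0.031 -2.851  9.21 ] [-0.454 -0.002 -0.002]
28 [-0.035 -2.893  9.957] [-0.489 -0.002 -0.002]
30 [-0.038 -2.909 10.705] [-0.524 -0.002 -0.002]
32 [-0.042 -2.899 11.453] [-0.558 -0.002 -0.003]
34 [-0.045 -2.862 12.2  ] [-0.593 -0.002 -0.003]
36 [-0.049 -2.8   12.945] [-0.628 -0.003 -0.003]
38 [-0.053 -2.711 13.688] [-0.663 -0.003 -0.003]
40 [-0.057 -2.597 14.427] [-0.698 -0.003 -0.003]
```

First a short lift of 6 degrees, to check the grip and forces.

Request:
{"op": "step_arm", "data": {"moves": [[0.5, [0, -0.18, 0.33], [-0.017, 0, 0]], [0.5, [0, -0.36, 0.65], [-0.035, 0, 0]], [0.5, [0, -0.54, 0.98], [-0.052, 0, 0]], [0.5, [0, -0.71, 1.32], [-0.07, 0, 0]], [0.5, [0, -0.87, 1.65], [-0.087, 0, 0]], [0.5, [0, -1.02, 2], [-0.105, 0, 0]], [0.5, [0, -1.02, 2], [-0.105, 0, 0]], [0.5, [0, -1.02, 2], [-0.105, 0, 0]]], "newtons": 30}}

```text
time_s: 21.32
eef_pos: [543.9, -27.9, 199.2]
tool_rot: [[-0.049, 0.556, 0.829], [-0.999, -0.028, -0.041], [0.0, -0.83, 0.557]]
ft_force: [-0.3, -2.8, -4.4]
gripper_width: 0.117
```

```bash
python3 -c "
from h import *
arc(range(9,40,3),6)
for c in ('side','top'):
    capture(c);print(c,[(d['p'],np.array(d['at'])) for d in pinpoint(c,'lid_handle')])"
```

```text
21.3167 [543.864 -27.897 199.245] [-0.339 -2.777 -4.378] 11.041321340624236 [-0.268 -0.056  2.079  0.232  0.551 -0.381]
9 [-0.003 -0.548  0.979] [-0.052 -0.    -0.   ]
12 [-0.005 -1.045  1.986] [-0.105 -0.    -0.   ]
15 [-0.009 -1.487  3.017] [-0.157 -0.001 -0.001]
18 [-0.012 -1.876  4.069] [-0.209 -0.001 -0.001]
21 [-0.016 -2.208  5.141] [-0.262 -0.001 -0.001]
24 [-0.02  -2.485  6.229] [-0.314 -0.001 -0.001]
27 [-0.024 -2.704  7.329] [-0.367 -0.001 -0.002]
30 [-0.029 -2.864  8.44 ] [-0.419 -0.001 -0.002]
33 [-0.033 -2.967  9.557] [-0.471 -0.002 -0.002]
36 [-0.038 -3.011 10.678] [-0.524 -0.002 -0.002]
39 [-0.043 -2.996 11.8  ] [-0.576 -0.002 -0.003]
side [(0.79, array([535. , -27.7, 214.9])), (0.41, array([ 648.3, -397.2,    0.6]))]
top [(0.83, array([533.2, -25.3, 217.3])), (0.17, array([433.5, 306. , 239. ]))]
```

The load is −4.4 N and the handle has risen about 21 mm, so the lid follows. I'll continue.

Request:
{"op": "step_arm", "data": {"moves": [[0.5, [0, -0.37, 0.65], [-0.035, 0, 0]], [0.5, [0, -0.72, 1.31], [-0.07, 0, 0]], [0.5, [0, -1.05, 1.99], [-0.105, 0, 0]], [0.5, [0, -1.34, 2.67], [-0.14, 0, 0]], [0.5, [-0.01, -1.62, 3.37], [-0.175, 0, 0]], [0.5, [-0.01, -1.88, 4.07], [-0.209, 0, 0]], [0.5, [-0.01, -2.04, 4.6], [-0.236, 0, 0]], [0.5, [-0.01, -2.04, 4.6], [-0.236, 0, 0]]]}}

```text
time_s: 22.18
eef_pos: [571.9, -29.0, 243.7]
tool_rot: [[-0.05, 0.347, 0.936], [-0.999, -0.017, -0.047], [-0.0, -0.938, 0.348]]
ft_force: [-2.7, -0.8, -1.2]
gripper_width: 0.116
```

```bash
python3 -c "
from h import *
s=manip.sense();T=np.array(s['tool_rot']);th0=np.degrees(np.arccos(0.642/np.hypot(.642,.766))) ;th=40-np.degrees(np.arctan2(T[:,1]@FX,-T[2,1]));print('th',th)
arc([22,24,26,28,30,32,34,36,38,40],th)"
```

```text
th 19.65193623800499
22.1833 [571.869 -28.992 243.66 ] [-2.726 -0.763 -1.167] 10.886327258827272 [-0.212  0.051  1.742  0.067  0.999 -0.188]
22 [-0.004 -0.426  0.769] [-0.041 -0.    -0.   ]
24 [-0.007 -0.764  1.437] [-0.076 -0.    -0.   ]
26 [-0.011 -1.079  2.116] [-0.111 -0.    -0.001]
28 [-0.014 -1.369  2.806] [-0.146 -0.    -0.001]
30 [-0.018 -1.635  3.506] [-0.181 -0.    -0.001]
32 [-0.021 -1.877  4.215] [-0.216 -0.    -0.001]
34 [-0.025 -2.094  4.931] [-0.25  -0.    -0.001]
36 [-0.029 -2.286  5.655] [-0.285 -0.    -0.002]
38 [-0.033 -2.452  6.385] [-0.32  -0.001 -0.002]
40 [-0.037 -2.593  7.121] [-0.355 -0.001 -0.002]
```

Request:
{"op": "step_arm", "data": {"moves": [[0.5, [0, -0.43, 0.77], [-0.041, 0, 0]], [0.5, [0, -0.76, 1.44], [-0.076, 0, 0]], [0.5, [-0.01, -1.08, 2.12], [-0.111, 0, 0]], [0.5, [-0.01, -1.37, 2.81], [-0.146, 0, 0]], [0.5, [-0.02, -1.64, 3.51], [-0.181, 0, 0]], [0.5, [-0.02, -1.88, 4.22], [-0.216, 0, 0]], [0.5, [-0.02, -2.09, 4.93], [-0.25, 0, 0]], [0.5, [-0.03, -2.09, 4.93], [-0.25, 0, 0]]]}}

```text
time_s: 22.85
eef_pos: [611.8, -31.0, 280.7]
tool_rot: [[-0.05, 0.107, 0.993], [-0.999, -0.005, -0.05], [-0.0, -0.994, 0.107]]
ft_force: [-2.8, -0.8, -0.1]
gripper_width: 0.118
```

```bash
python3 -c "
from h import *
s=manip.sense();T=np.array(s['tool_rot']);th=40-np.degrees(np.arctan2(T[:,1]@FX,-T[2,1]));print('th',th)
arc([34,35,36,37,38,39,40],th)"
```

```text
th 33.868440706350185
22.85 [611.778 -30.97  280.69 ] [-2.807 -0.778 -0.127] 11.054895127566429 [-0.173  0.236  1.371  0.013  1.428 -0.124]
34 [-0.    -0.024  0.043] [-0.002 -0.    -0.   ]
35 [-0.002 -0.206  0.369] [-0.02 -0.   -0.  ]
36 [-0.004 -0.383  0.698] [-0.037 -0.    -0.   ]
37 [-0.006 -0.553  1.031] [-0.055 -0.    -0.   ]
38 [-0.008 -0.718  1.366] [-0.072 -0.    -0.   ]
39 [-0.01  -0.877  1.705] [-0.09  -0.    -0.001]
40 [-0.012 -1.03   2.046] [-0.107 -0.    -0.001]
```

Request:
{"op": "step_arm", "data": {"moves": [[0.5, [0, -0.29, 0.53], [-0.028, 0, 0]], [0.5, [0, -0.55, 1.03], [-0.055, 0, 0]], [0.5, [-0.01, -0.8, 1.54], [-0.081, 0, 0]], [0.5, [-0.01, -1.03, 2.05], [-0.107, 0, 0]], [0.5, [-0.01, -1.03, 2.05], [-0.107, 0, 0]], [0.5, [-0.01, -1.03, 2.05], [-0.107, 0, 0]], [0.5, [-0.01, -1.03, 2.05], [-0.107, 0, 0]], [0.5, [-0.01, -1.03, 2.05], [-0.107, 0, 0]]]}}

```text
time_s: 23.52
eef_pos: [629.0, -32.2, 292.1]
tool_rot: [[-0.05, 0.0, 0.999], [-0.999, -0.001, -0.05], [0.001, -1.0, 0.0]]
ft_force: [-1.6, -2.5, -1.4]
gripper_width: 0.116
```

```bash
python3 - <<'E'
from h import *
s=manip.sense();T=np.array(s['tool_rot']);p=np.array(s['eef_pos']);print('th',40-np.degrees(np.arctan2(T[:,1]@FX,-T[2,1])),s['gripper_width']*94,p,s['ft_force'])
ims={c:capture(c) for c in ('side','top','wrist')}
for c in ims:
    r=pinpoint(c,'lid_handle')+pinpoint(c,'lid_hinge')
    for d in r:
        if d['p']>.4:
            a=np.array(d['at']);v=a-C;print(c,round(d['p'],2),a,'angle',np.degrees(np.arctan2(v[2],-v@FX))-np.degrees(np.arctan2(87,212)))
    print(c,[(round(d['p'],2),np.array(d['at'])) for d in pinpoint(c,'basket_loop') if abs(d['at'][1]-307)<40])
for l in ['bubbler','boattray','spanner','clamp','washbottle','jar','beaker']:
    print(l,[(c,np.array(d[0]['at'])) for c in ('side','top') for d in [pinpoint(c,l)] if d])
A=cv2.resize(ims['side'][130:390,200:440],(480,520),interpolation=2);B=cv2.resize(ims['top'][150:270,210:400],(317,200),interpolation=2);W=cv2.resize(ims['wrist'],(317,198))
cv2.imwrite('pics/c9.png',np.hstack([A,np.vstack([B,W,np.zeros((122,317,3),np.uint8)])])[:,:,::-1])
E
```

```text
th 39.97312717600817 10.925267308560509 [629.028 -32.224 292.118] [-1.603 -2.539 -1.355]
side 0.98 [628.2 -34.1 307.3] angle 39.07809895703626
side [(0.77, array([433.8, 308.4, 242.3]))]
top 0.58 [632.1 -30.6 312.7] angle 40.53579493268556
top [(0.66, array([433.6, 308.8, 238.7]))]
wrist []
bubbler [('side', array([ 480. , -330.8,   -0.4])), ('top', array([ 476.5, -327.5,    0.8]))]
boattray [('side', array([383.3, 135.4,  -1.8])), ('top', array([380.2, 134.2,   4.5]))]
spanner [('side', array([362. , -45.6,  -1.1])), ('top', array([359.8, -50.3,  -2.5]))]
clamp [('side', array([ 443.8, -167.6,   -0.1])), ('top', array([ 449. , -166.2,   -4.2]))]
washbottle [('side', array([647.2, 427.7,  -1.1])), ('top', array([643.7, 429.2,  -2.4]))]
jar [('side', array([ 651.3, -400.4,    1.5])), ('top', array([ 651.6, -397.7,   -2.9]))]
beaker [('side', array([ 578.9, -519.4,    1.6])), ('top', array([ 576.5, -512.1,   -1.1]))]
```

View pics/c9.png

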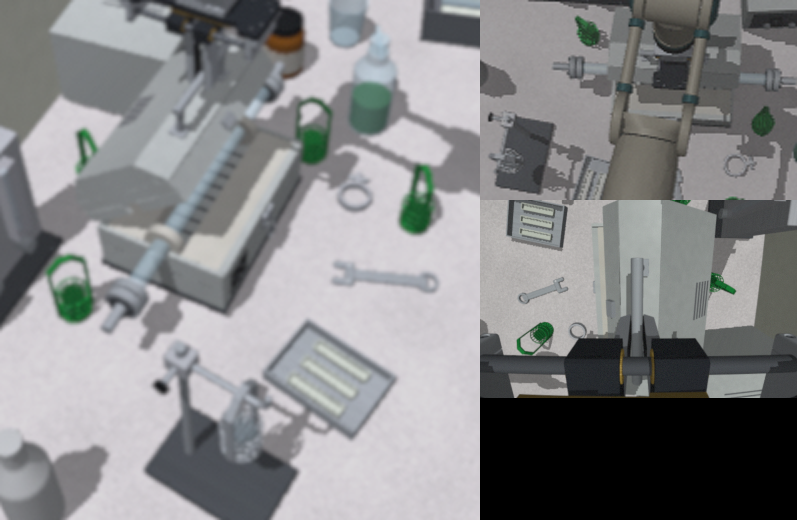

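The picture shows the lid open with the tube exposed, the fingers on the bar at (195,70) and the basket hanging upright at (240,425). I'll let it settle briefly and hand in.

Request:
{"op": "step_arm", "data": {"moves": [[0.5, [0, 0, 0], [0, 0, 0]], [0.5, [0, 0, 0], [0, 0, 0]], [0.5, [0, 0, 0], [0, 0, 0]], [0.5, [0, 0, 0], [0, 0, 0]], [0.5, [0, 0, 0], [0, 0, 0]], [0.5, [0, 0, 0], [0, 0, 0]]]}}

```text
time_s: 25.32
eef_pos: [629.3, -32.3, 292.3]
tool_rot: [[-0.05, -0.0, 0.999], [-0.999, -0.001, -0.05], [0.001, -1.0, -0.0]]
ft_force: [-2.6, -4.5, -1.2]
gripper_width: 0.119
```

```bash
python3 -c "
from h import *
s=manip.sense();print(s['time_s'],s['eef_pos'],s['gripper_width']*94,s['joint_velocities'],s['ft_force'])
print(manip.close_job())"
```

```text
25.3167 [629.296 -32.251 292.285] 11.142983904634145 [ 0.001 -0.     0.     0.001 -0.    -0.001] [-2.571 -4.547 -1.176]
the job is handed in; nothing more can be done
None
```

I hung the steel basket by its handle on the retort stand's hook and let go of it. I then lifted the lid to about 40 degrees and handed the job in at 25.3 s, still gripping the bar at 30 N. No verdict was reported.

**Last checks:**
- **Lid:** the tool turned through 40.0 degrees. The handle position found by the networks gives 39.1 degrees from the side camera and 40.5 from the top. The fingers stand 11 mm apart on the 12 mm bar, and the joints are still.
- **Basket:** its handle crown was found within about 4 mm of the hook's seat point, and it hangs upright in the last picture.
- **Bystanders:** all seven were found within about 7 mm of their starting places, which is about the networks' error.

**What failed or disagreed:**
- **First pinch missed:** the fingers closed to 5 mm and then touched the bar's front with about 22 N. The visible fingertips end roughly 30 mm short of the stated 25 mm ahead of the tool point. I went about 20 mm deeper and the second pinch held.
- **Hook contact:** lowering the basket pressed on the hook with about 12 N before I eased off and released.
- **Not seen by the wrist camera:** at the end it found neither the lid handle nor the basket, so those checks rest on the side and top cameras.
- **Lid load unclear:** the wrist force reading is noisy by about 1 N or more and showed only 1 to 5 N per axis at the end. It does not separately confirm the load on the fingers.

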